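# Run home a skate sharpener's bearing retainer ring with a pin spanner

## Task

Take the blue-handled two-pin spanner from its red stand, feel its two pins into the two holes of the recessed ring in the red bearing housing, and turn the ring clockwise until it is fully home. Be gentle: do not press or wrench hard, and do not let the housing swivel in its clamp. Then stand the spanner back upright in its stand, let go, and leave the other things on the bench alone.

Things in the scene. Friction and masses are not known exactly. Their poses are not given: they have to be found in the camera images.
- spanner: Two-pin spanner, 0.22 kg, standing pins-down in the stand. Steel foot bar 60 (its x) x 24 (y) x 10 mm, its underside 14 mm up; above it a neck 22 x 14 mm, then from 36 to 81 mm the blue handle block 50 (x) x 16 mm (y), gripped across the 16 mm. Origin: midway between the pin tips, at tip height; z up along the handle. Half a turn about z makes no difference.
- pin_tips (a point): Same point and axes as the spanner's origin. The two pins are 5 mm thick, round-tipped, 14 mm long below the foot, 40 mm apart on the spanner's x axis (20 mm either side of this point).
- handle (a point): Grip point in the middle of the spanner's blue handle, 60 mm above the pin tips; axes as the spanner's.
- stand: Red fixed stand: base 110 (x) x 80 (y) x 12 mm, two rails along x, tops at 35 mm, a 12 mm wide slot between them (floor at 12 mm), dark end blocks 41 mm high, 75 mm apart inside. The spanner's foot rests on the rails, pins in the slot, spanner origin 21 mm above this one. Origin: centre of underside, on the table; x along the slot. Varies in place and yaw; may have swapped sides with the housing.
- bearing_base: Fixed clamp base 150 (x) x 120 (y) x 16 mm with two black soft jaws 50 mm high on its y sides, holding the red round bearing housing (94 mm across, 86 at the rim, rim 75 mm above the table). Origin: centre of underside, on the table; z is the housing's axis. The housing swivels in the jaws if wrenched with more than about 0.9 N m.
- ring_centre (a point): On the housing's axis at the height of the ring's upper face: 69 mm above the table, 6 mm below the housing's rim (recess 60 mm wide). z up, x towards the lug. The ring: aluminium, 57 mm across, 22 mm bore, two dark holes 7.5 mm wide, 8 mm deep with a closed bottom, on a diameter, 20 mm from this point. Lightly pressed pins slide on its face and drop into the holes when over them.
- lug (a point): Brass dot on the small red lug at the foot of the housing, 61 mm from the housing's axis along the x of ring_centre. It moves only if the housing swivels in its clamp.
- ring (a joint): Ring angle, rad: 0 is fully home at a hard stop; starts -0.9 to -0.45, grows as it turns clockwise seen from above. Friction about 0.22 N m, no spring; steep resistance at the stop. From above, the line of the two holes stands anticlockwise of the x of ring_centre by (minus this value) plus an offset between -0.4 and +0.4 rad, not given, new each start: see or feel it.
- wheel: Bystander, to be left alone: pink grinding wheel lying flat, 90 mm across, 20 mm thick. Origin: centre of its underside.
- spare_ring: Bystander, to be left alone: aluminium ring 57 mm across lying on the bench, without holes. Origin: centre of its underside.
- spare_bearing: Bystander, to be left alone: steel ring 52 mm across, 15 mm high. Origin: centre of its underside.
- oil: Bystander, to be left alone: yellow bottle 52 mm across, 150 mm high. Origin: centre of its underside.
- hone: Bystander, to be left alone: grey honing stone 100 x 30 x 20 mm. Origin: centre of its underside.
- driver: Bystander, to be left alone: red-handled screwdriver lying on the bench. Origin: centre of its underside.
- runner: Bystander, to be left alone: steel skate runner about 270 mm long lying flat. Origin: centre of its underside.
- cup: Bystander, to be left alone: black cup 72 mm across, 90 mm high. Origin: centre of its underside.
Mind the look-alikes: they are no part of the job. Of the things that look like the spanner, the middle-sized one is meant.

How it is judged:
By the outcome, as a careful person would: the job done as asked, in the order asked, and still so for the second after the job is handed in, with the robot touching nothing.
It also fails if it takes over 72 s, if anything falls off the work surface, if the arm or the gripper's body presses on something with over 40 N, if the wrist force passes 120 N, or if a joint passes its speed limit or range.

## Robot

A 6-joint arm with a two-finger parallel gripper is mounted at the origin on the work surface. World frame = base frame: x ahead of the robot, y to its left, z up, the work surface at z = 0. Lengths are in m, angles in rad, forces in N, time in s.
With the tool pointing down it reaches from about 0.3 to 0.75 m from the base axis. Payload 8.5 kg.
Tool frame: the origin (TCP) lies on the centre line of the jaws, within the pads' length; the fingertips stand manip.tip_reach ahead of it and the grasp point (between the pads) lies 6 mm ahead of it (manip.tip_reach is the distance from the TCP to the fingertips, in m); z points along the fingers, y is the line along which they close (so a half turn about z gives the same grasp; the last joint's range is limited). The gripper opens to 85 mm and grips with 20 to 120 N. Pads are 22 mm wide; open, the fingers measure 114 mm over their backs; the gripper's body (76 mm by 85 mm) begins 54 mm behind the grasp point. The pads swing forward as they close: fully open they stand 13 mm farther back than shut.
Start: joints at [-1.509, 0.381, 1.297, -0, 1.464, -0.215], TCP at [0.15, -0.529, 0.256] pointing down, gripper open.
Joint ranges: [-3.11, 3.11], [-0.89, 2.33], [0.22, 2.48], [-1.42, 4.56], [0.17, 2.85], [-2.88, 2.88]. Speed limits (rad/s): [2.39, 2.39, 3.14, 3.14, 3.14, 3.14].

## Interface

Orientations are given as a unit quaternion [w, x, y, z].
In Python, from rig import manip, read_camera, get_calibration, workorder gives the robot as it stands. The module is installed in compiled form; this text tells all that it offers.
- The arm moves only by the tool jog_arm, never from a script. Its argument "rows" is a list of rows, each a list of 5 numbers: the shift along the world's x, y, z in mm, then the turn about the world's z in degrees, then the opening, from -1 (shut) to 1 (fully open). A call has 1 to 8 rows; each row is the pose to reach, as a shift and turn from the pose commanded when the call began; what a row does not reach only later rows make up. A row lasts 1/12 s, in which the tool goes at most 41.7 mm and 7.16 degrees, less where a joint would pass 70% of its speed; a pose out of reach is approached as far as the arm can. A call with a gripper value outside its range is refused whole. The fingers move at their own pace and stop on an object; "newtons" is the grip in N (left out, the last holds). Time passes only in rows, so rows that repeat a pose let the fingers close. It gives the time, the measured TCP pose, the force, the opening and the grip force at its end, in the units of the state.
- manip.observe(): the state, without advancing time (a new reading comes with each control period).
- read_camera(name): name is "scene" or "side" or "wrist"; returns the picture (480x640x3 uint8, blue, green, red); there is no depth.
- get_calibration(name): a dict with "K" (3x3 intrinsics, pixels), "xyz" and "orientation" of the camera in the world. Camera axes: x right, y down, z forward; pixel columns grow to the right and rows downward; lengths in m; the calibration is good to about 2 mm. The wrist camera is an equidistant fisheye: a pixel r from the principal point sees the ray r / f radians off the axis. A picture is of the moment at which its call begins: read the wrist's pose just before it. get_calibration takes no time and is no camera call; for the wrist camera it gives the pose at the moment of the call.
- workorder.sign_off(): hands the job in; it is judged then, once.
The state is a dict: "time_s": time; "joints": joint angles; "qvel": joint speeds; "joint_efforts": joint torques, N m; "tool_pos": TCP position; "tcp_rot": TCP orientation; "contact_force": force on the tool from outside, world axes, zero at the start; "moment": the same for the moment, N m; "grip_width": finger opening in m; "gripper_force": force on a finger pad.
Only numpy, scipy, OpenCV 4.12 (cv2) and the standard library are available. Lean on these libraries where they do the work, as an engineer would, in place of code of your own. Each camera call takes 0.05 s, during which the arm holds its last target. There are 200 camera calls.

## Working session

There is one attempt and no reset: what is moved stays moved. The work goes in short steps, Python scripts to look and compute and a tool call to move; the robot and the scene stay as the last step left them, time stands still between calls to the robot, and variables do not carry over. Pictures are saved under pics/ and viewed, at most 10 in all, crops included, and the job is handed in when it is done.

Besides the shell and the picture viewer there is one more tool, called after "Request:" in YAML: its name, and indented under it one key for each argument. jog_arm: Moves the arm, as the interface text tells. Its arguments: {"type":"object","properties":{"rows":{"type":"array","items":{"type":"array","items":{"type":"number"}}},"newtons":{"type":"number"}},"required":["rows"]}

```bash
mkdir -p pics
cat > h.py <<'E'
import numpy as np, cv2
from scipy.spatial.transform import Rotation as R
from rig import manip, read_camera, get_calibration, workorder
def q(o): return R.from_quat([o[1],o[2],o[3],o[0]])
def ray(c,px,fish=False):
    K=np.array(c['K']); d=np.array([(px[0]-K[0,2])/K[0,0],(px[1]-K[1,2])/K[1,1]])
    if fish:
        r=np.hypot(*d); v=np.r_[d/max(r,1e-9)*np.sin(r),np.cos(r)]
    else: v=np.r_[d,1]
    return np.array(c['xyz']),q(c['orientation']).apply(v/np.linalg.norm(v))
def onz(c,px,z,fish=False):
    o,d=ray(c,px,fish); return o+d*(z-o[2])/d[2]
def tri(rs):
    A=sum(np.eye(3)-np.outer(d,d) for o,d in rs); b=sum((np.eye(3)-np.outer(d,d))@o for o,d in rs)
    return np.linalg.solve(A,b)
E
python3 - <<'E'
from h import *
s=manip.observe(); print(s, manip.tip_reach)
import pickle
for n in ['scene','side','wrist']:
    c=get_calibration(n); im=read_camera(n); cv2.imwrite(f'pics/{n}0.png',im); pickle.dump(c,open(f'{n}0.pkl','wb')); print(n,c)
E
```

```text
{'time_s': 0.0, 'joints': array([-1.50928590e+00,  3.81202820e-01,  1.29827040e+00, -1.93167512e-05,
        1.46361924e+00, -2.15332258e-01]), 'qvel': array([-1.12190082e-04, -1.03325218e-04, -5.47990714e-04, -1.44316509e-05,
        1.02108263e-03, -3.58529566e-04]), 'joint_efforts': array([-2.78880783e-03, -4.48460162e+01, -2.31281573e+01, -3.64371126e-04,
        4.74621382e-03, -2.92849018e-05]), 'tool_pos': array([ 0.15028553, -0.52879297,  0.25570485]), 'tcp_rot': array([-7.48420843e-04,  9.90434631e-01,  1.37980722e-01,  4.80448499e-05]), 'contact_force': array([ 0.21390209, -0.38191371,  0.03784531]), 'moment': array([ 0.01261546,  0.00674978, -0.00072703]), 'gripper_force': 0.0, 'grip_width': 0.0853135756540357} 0.025
scene {'K': array([[447.05209552,   0.        , 315.93357537],
       [  0.        , 447.05209552, 238.00458388],
       [  0.        ,   0.        ,   1.        ]]), 'xyz': array([1.06643017, 0.31463889, 1.04385743]), 'orientation': array([-0.13098062,  0.49596809,  0.82673293, -0.23102465])}
side {'K': array([[532.01532295,   0.        , 316.22843293],
       [  0.        , 532.01532295, 242.10425148],
       [  0.        ,   0.        ,   1.        ]]), 'xyz': array([0.14363173, 0.80921322, 0.70354421]), 'orientation': array([ 0.11451827, -0.20583179,  0.86441468, -0.44419152])}
wrist {'K': array([[371.64829954,   0.        , 313.80867787],
       [  0.        , 371.64829954, 248.38082683],
       [  0.        ,   0.        ,   1.        ]]), 'xyz': array([ 0.21918311, -0.50873103,  0.3732163 ]), 'orientation': array([ 0.11362142,  0.78975764, -0.59651808, -0.08682866])}
```

View pics/scene0.png

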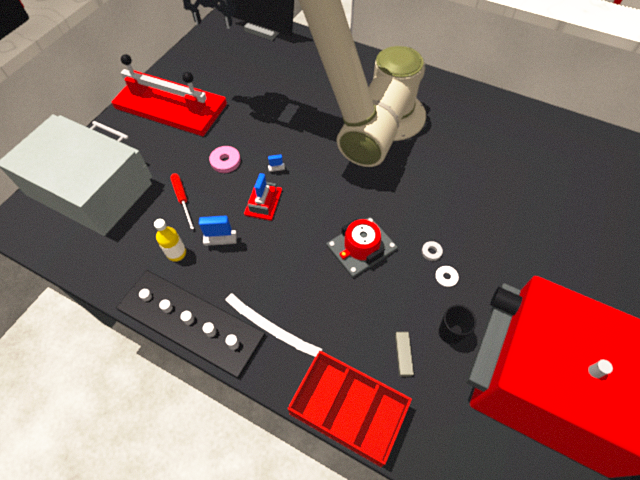

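View pics/side0.png

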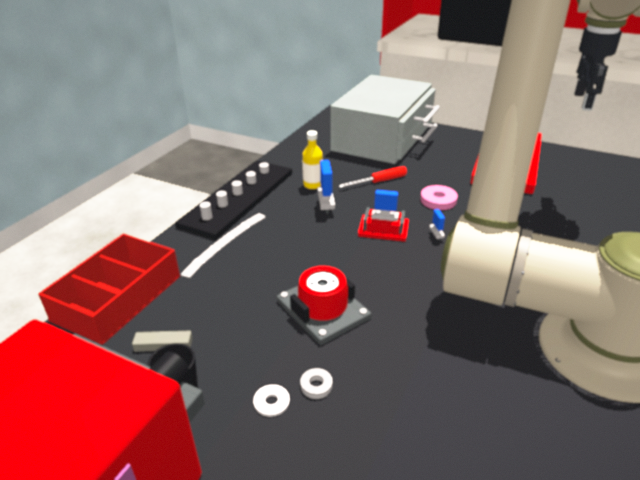

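Three blue-handled candidates in the scene view: small one at (276,162), middle one in the red stand at (262,190), and large one at (216,230). In the side view they are at (438,222), (385,205) and (326,180). The one in the red stand is the middle size, so it fits. The housing is at (363,238) in scene and (322,290) in side.

Run:
```python
from h import *
import pickle
c1=pickle.load(open('scene0.pkl','rb'));c2=pickle.load(open('side0.pkl','rb'))
a=cv2.imread('pics/scene0.png');b=cv2.imread('pics/side0.png')
def blobs(im,lo,hi,mn=30):
    m=cv2.inRange(cv2.cvtColor(im,cv2.COLOR_BGR2HSV),lo,hi); n,l,st,ce=cv2.connectedComponentsWithStats(m)
    return [(st[i],ce[i].round(1)) for i in range(1,n) if st[i][4]>mn]
for n,im in (('a',a),('b',b)):
    for st,ce in blobs(im,(105,150,80),(130,255,255)): print(n,st,ce)
print('handle',tri([ray(c1,(262,187)),ray(c2,(386,201))]))
# ring disc ellipses
for n,im,c,(u,v) in (('a',a,c1,(364,235)),('b',b,c2,(322,283))):
    h=cv2.cvtColor(im,cv2.COLOR_BGR2HSV); m=cv2.inRange(h,(0,0,110),(179,90,255))[v-25:v+25,u-30:u+30]
    m=cv2.morphologyEx(m,cv2.MORPH_CLOSE,np.ones((5,5)))
    cs,_=cv2.findContours(m,cv2.RETR_EXTERNAL,cv2.CHAIN_APPROX_NONE)
    k=max(cs,key=cv2.contourArea); e=cv2.fitEllipse(k); p=np.array(e[0])+[u-30,v-25]; print(n,p,e[1],onz(c,p,.069))
    if n=='a':p1=p
    else: print(tri([ray(c1,p1),ray(c2,p)]))
A=cv2.resize(a[140:290,190:430],None,fx=3.3,fy=3.3,interpolation=cv2.INTER_CUBIC);B=A[:, :]
cv2.imwrite('pics/crop1.png',A)
```

```text
a [268 154  15  12 127] [275.  159.9]
a [254 173  12  24 157] [260.2 184.8]
a [198 215  33  21 444] [215.4 226.9]
b [321 159  12  37 286] [326.3 179.2]
b [374 189  25  21 417] [385.7 199.7]
b [433 210  12  20 168] [438.4 219.2]
handle [ 0.48776923 -0.1778209   0.07683957]
a [363.90259552 232.25522423] (21.080421447753906, 25.875728607177734) [0.48824616 0.12880483 0.069     ]
b [322.25009537 281.48382187] (19.382585525512695, 31.576486587524414) [0.49278403 0.12728386 0.069     ]
[0.49076828 0.12998534 0.07229128]
```

View pics/crop1.png

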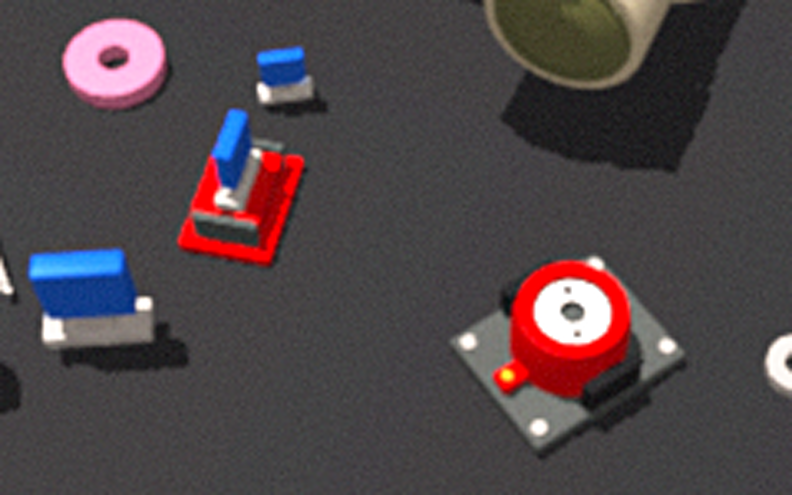

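The crop confirms it: the middle-sized blue-handled spanner stands in the red stand, with the smaller and larger ones loose on the bench. The ring holes are at about scene (362,228) and (365,241), and the lug at (344,254). Next I move the wrist camera over the stand.

Request:
jog_arm:
  rows:
    - [28, 34, 0, 0, 1]
    - [56, 66, 0, 0, 1]
    - [84, 100, 0, 0, 1]
    - [112, 134, 0, 0, 1]
    - [140, 168, 0, 0, 1]
    - [168, 200, 0, 0, 1]
    - [196, 234, 0, 0, 1]
    - [224, 268, 0, 0, 1]

```text
time_s: 0.82
tool_pos: [0.365, -0.2715, 0.2563]
tcp_rot: [-0.0, 0.99, 0.138, -0.0]
contact_force: [0.5, -1.4, -0.2]
grip_width: 0.0856
gripper_force: 0.0
```

Request:
jog_arm:
  rows:
    - [25, 25, 0, 0, 1]
    - [46, 50, 0, 0, 1]
    - [46, 62, 0, 0, 1]
    - [46, 62, 0, 0, 1]
    - [46, 62, 0, 0, 1]

```text
time_s: 1.23
tool_pos: [0.4099, -0.2113, 0.2563]
tcp_rot: [0.0, 0.99, 0.139, -0.0]
contact_force: [0.3, -0.6, 0.5]
grip_width: 0.0851
gripper_force: 0.0
```

Run:
```python
from h import *
import pickle
s=manip.observe(); print(s['tool_pos'],s['tcp_rot'],s['time_s'])
c=get_calibration('wrist'); im=read_camera('wrist'); cv2.imwrite('pics/w1.png',im); pickle.dump(c,open('w1.pkl','wb')); print(c['xyz'])
im=read_camera('side'); cv2.imwrite('pics/side1.png',im)
```

```text
[ 0.40989413 -0.21127919  0.25628056] [ 6.00068826e-05  9.90360964e-01  1.38510362e-01 -1.90557025e-04] 1.2333
[ 0.47880248 -0.19092771  0.37365064]
```

View pics/w1.png

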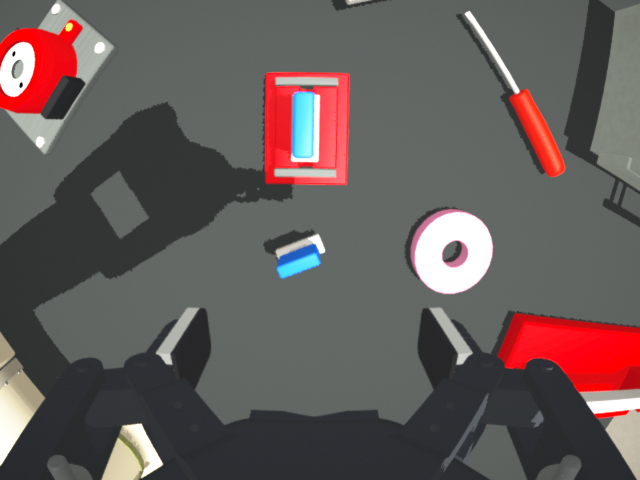

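The wrist view shows the stand at (307,128), the meant spanner's handle at (303,124), the small decoy at (298,260) and the housing at (20,70). The handle is almost aligned with the jaws already.

```bash
cat > sp.py <<'E'
from h import *
def top(im,c,z,win,lo,hi):
    x0,x1,y0,y1=win; h=cv2.cvtColor(im,cv2.COLOR_BGR2HSV); m=np.zeros(h.shape[:2],np.uint8)
    m[y0:y1,x0:x1]=cv2.inRange(h,lo,hi)[y0:y1,x0:x1]
    cs,_=cv2.findContours(m,cv2.RETR_EXTERNAL,cv2.CHAIN_APPROX_NONE); k=max(cs,key=cv2.contourArea)
    P=np.array([onz(c,p,z,True)[:2] for p in k[:,0].astype(float)])
    r=cv2.minAreaRect((P*1000).astype(np.float32)); M=cv2.moments(k)
    return r,(M['m10']/M['m00'],M['m01']/M['m00'])
E
python3 - <<'E'
from sp import *
import pickle
im=cv2.imread('pics/w1.png');c=pickle.load(open('w1.pkl','rb'))
h=cv2.cvtColor(im,cv2.COLOR_BGR2HSV)
print([h[124,x].tolist() for x in range(286,326,3)])
print('blue',top(im,c,.102,(270,345,70,190),(85,120,60),(130,255,255)))
print('red',top(im,c,.012,(250,360,60,200),(0,200,60),(8,255,255)))
q=manip.observe()['tcp_rot']; print('tool axes',R.from_quat([q[1],q[2],q[3],q[0]]).as_matrix().round(3))
E
```

```text
[[179, 223, 236], [179, 222, 236], [114, 99, 206], [98, 185, 255], [94, 165, 255], [94, 154, 255], [93, 138, 255], [92, 116, 255], [91, 101, 255], [99, 133, 255], [0, 0, 255], [1, 95, 255], [179, 179, 255], [179, 172, 255]]
blue (((488.645751953125, -179.69467163085938), (47.96407699584961, 14.934150695800781), 14.355230331420898), (302.66627203367534, 124.53249144961852))
red (((439.87139892578125, -160.10902404785156), (6.883808135986328, 0.9809208512306213), 14.98376178741455), (272.66666666666663, 171.0))
tool axes [[ 0.962  0.272 -0.   ]
 [ 0.272 -0.962 -0.   ]
 [-0.     0.    -1.   ]]
```

Request:
jog_arm:
  rows:
    - [35, 12, 0, 0, 1]
    - [70, 25, 0, -1, 1]
    - [79, 32, -20, -1, 1]
    - [79, 32, -40, -1, 1]
    - [79, 32, -40, -1, 1]
    - [79, 32, -40, -1, 1]

```text
time_s: 1.83
tool_pos: [0.4885, -0.1803, 0.216]
tcp_rot: [-0.001, 0.992, 0.129, -0.001]
contact_force: [-0.6, -0.5, 0.7]
grip_width: 0.0858
gripper_force: 0.0
```

Run:
```python
from sp import *
import pickle
s=manip.observe(); print(s['tool_pos'],s['contact_force'])
c=get_calibration('wrist'); im=read_camera('wrist'); cv2.imwrite('pics/w2.png',im); pickle.dump(c,open('w2.pkl','wb'))
i1=cv2.imread('pics/w1.png');c1=pickle.load(open('w1.pkl','rb'))
K=np.array(c['K'])
def proj(c,P):
    v=q(c['orientation']).inv().apply(np.array(P)-c['xyz']); t=np.arctan2(np.hypot(v[0],v[1]),v[2]); d=v[:2]/np.hypot(v[0],v[1])*t
    return d*[K[0,0],K[1,1]]+[K[0,2],K[1,2]]
p=proj(c,(.4887,-.1797,.102)).astype(int); print(p)
for im_,c_,w in ((i1,c1,(250,360,60,200)),(im,c,(p[0]-70,p[0]+70,p[1]-90,p[1]+90))):
    h=cv2.cvtColor(im_,cv2.COLOR_BGR2HSV)
    b=top(im_,c_,.102,w,(85,90,60),(130,255,255)); print('blue',b)
    hh=h.copy(); hh[...,0]=(hh[...,0].astype(int)+20)%180
    r=top(cv2.cvtColor(hh,cv2.COLOR_HSV2BGR),c_,.012,w,(10,130,60),(30,255,255)); print('red',r)
    hw=b[1]; 
    try: print('h',tri([ray(c1,b0,True),ray(c_,hw,True)]))
    except NameError: b0=hw
cv2.imwrite('pics/w2c.png',im)
```

```text
[ 0.4885386  -0.18032545  0.21599016] [-0.57651287 -0.54360912  0.7192811 ]
[314 252]
blue (((488.62152099609375, -179.61080932617188), (47.77472686767578, 15.160371780395508), 15.62790298461914), (302.6307927996936, 124.53249074428699))
red (((489.691650390625, -179.97921752929688), (110.50577545166016, 81.11940002441406), 15.087274551391602), (306.260711062985, 127.76614329543403))
blue (((492.221435546875, -178.71600341796875), (55.744964599609375, 16.57234764099121), 15.445528984069824), (314.2703982177666, 246.41956743711128))
red (((489.02886962890625, -180.1427764892578), (107.63748168945312, 80.8727035522461), 14.950042724609375), (313.32517790037576, 218.36603502038858))
h [ 0.48905373 -0.17937405  0.08887035]
```

View pics/w2c.png

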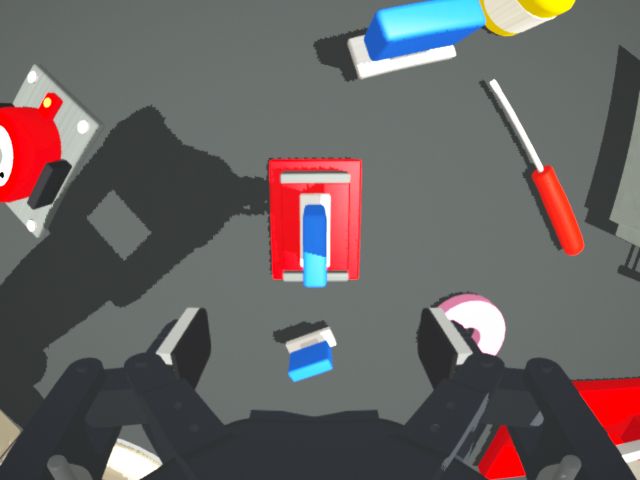

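The second view shows the spanner upright in the stand at (314,246), with the decoys well clear. Triangulated, the spanner is at (0.489,-0.180) with a yaw of 15°. I descend to the grip and close.

Request:
jog_arm:
  rows:
    - [0, 1, -35, 0, 0]
    - [0, 1, -70, 0, 0]
    - [0, 1, -100, 0, 0]
    - [0, 1, -120, 0, 0]
    - [0, 1, -129, 0, 0]
    - [0, 1, -129, 0, 0]
    - [0, 1, -129, 0, 0]

```text
time_s: 2.47
tool_pos: [0.4897, -0.1793, 0.0887]
tcp_rot: [0.001, 0.992, 0.129, 0.001]
contact_force: [-0.7, -0.7, 0.7]
grip_width: 0.0427
gripper_force: 0.0
```

Request:
jog_arm:
  rows:
    - [0, 0, 0, 0, -1]
    - [0, 0, 0, 0, -1]
    - [0, 0, 0, 0, -1]
    - [0, 0, 0, 0, -1]
    - [0, 0, 0, 0, -1]
    - [0, 0, 0, 0, -1]
    - [0, 0, 0, 0, -1]
    - [0, 0, 0, 0, -1]
  newtons: 60

```text
time_s: 3.13
tool_pos: [0.4897, -0.1788, 0.0888]
tcp_rot: [0.001, 0.992, 0.129, 0.001]
contact_force: [-0.3, -0.2, 6.9]
grip_width: 0.0148
gripper_force: 61.0
```

Request:
jog_arm:
  rows:
    - [0, 0, 15, 0, -1]
    - [0, 0, 40, 0, -1]
    - [0, 0, 75, 0, -1]
    - [0, 0, 110, 0, -1]
    - [0, 0, 140, 0, -1]
    - [-20, 30, 150, 0, -1]
    - [-40, 60, 150, 0, -1]
    - [-60, 90, 150, 0, -1]

```text
time_s: 3.8
tool_pos: [0.4281, -0.0874, 0.2381]
tcp_rot: [0.0, 0.992, 0.129, 0.001]
contact_force: [0.3, 0.3, -2.1]
grip_width: 0.0149
gripper_force: 60.3
```

Request:
jog_arm:
  rows:
    - [-10, 40, 0, 0, -1]
    - [-20, 80, 0, 0, -1]
    - [-20, 120, 0, 0, -1]
    - [-20, 160, 0, 0, -1]
    - [-20, 190, 0, 0, -1]
    - [-20, 200, 0, 0, -1]
    - [-20, 200, 0, 0, -1]
    - [-20, 200, 0, 0, -1]

```text
time_s: 4.47
tool_pos: [0.409, 0.1115, 0.2374]
tcp_rot: [0.0, 0.992, 0.13, 0.0]
contact_force: [0.1, -0.2, -2.1]
grip_width: 0.0152
gripper_force: 60.2
```

Run:
```python
from h import *
import pickle
s=manip.observe(); print(s['tool_pos'],s['contact_force'],s['grip_width'])
c=get_calibration('wrist'); im=read_camera('wrist'); cv2.imwrite('pics/w3.png',im); pickle.dump(c,open('w3.pkl','wb'))
```

```text
[0.40898223 0.1115467  0.2374185 ] [ 0.07615227 -0.23394771 -2.0683093 ] 0.015245054509196956
```

View pics/w3.png

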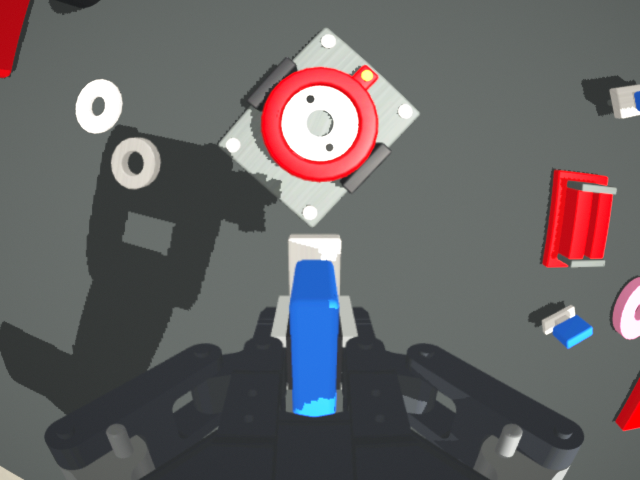

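The spanner is held, with its foot at (315,240). The ring is at (320,123), with holes at about (310,99) and (330,147), and the lug dot is at (367,76).

```bash
cat > ringm.py <<'E'
from h import *
def meas(im,c,ctr):
    u,v=ctr; g=cv2.cvtColor(im,cv2.COLOR_BGR2GRAY); h=cv2.cvtColor(im,cv2.COLOR_BGR2HSV)
    w=cv2.inRange(h,(0,0,200),(179,60,255)); m=np.zeros_like(w); cv2.circle(m,(u,v),50,255,-1); w&=m
    cs,hi=cv2.findContours(w,cv2.RETR_CCOMP,cv2.CHAIN_APPROX_NONE)
    i=max(range(len(cs)),key=lambda i:cv2.contourArea(cs[i]))
    P=np.array([onz(c,p,.069,True)[:2]*1000 for p in cs[i][:,0].astype(float)]).astype(np.float32)
    e=cv2.fitEllipse(P); out={'ring':np.round(e[0],1),'ax':np.round(e[1],1),'holes':[]}; px=[]
    for j in range(len(cs)):
        if hi[0][j][3]==i and 8<cv2.contourArea(cs[j])<150:
            M=cv2.moments(cs[j]); p=(M['m10']/M['m00'],M['m01']/M['m00']); px.append(p)
            out['holes'].append(onz(c,p,.069,True)[:2]*1000)
    y=cv2.inRange(h,(20,120,150),(35,255,255)); 
    M=cv2.moments(y&cv2.circle(np.zeros_like(y),(u,v),95,255,-1)); 
    if M['m00']: out['lugpx']=(M['m10']/M['m00'],M['m01']/M['m00'])
    H=out['holes']; out['px']=px
    if len(H)==2: d=H[1]-H[0]; out['mid']=(H[0]+H[1])/2; out['len']=np.hypot(*d); out['ang']=np.degrees(np.arctan2(d[1],d[0]))%180
    return out
E
python3 - <<'E'
from ringm import *
import pickle
c=pickle.load(open('w3.pkl','rb')); o=meas(cv2.imread('pics/w3.png'),c,(320,123)); print(o)
c1=pickle.load(open('scene0.pkl','rb'))
for z in (.02,.03,.04): print('lug',z,onz(c,o['lugpx'],z,True)*1000, onz(c1,(344,253.6),z)*1000)
print('ring h', tri([ray(c,(320,123),True),ray(c1,(363.9,234.5))]))
E
```

```text
{'ring': array([493.3, 130.2]), 'ax': array([57.4, 57.6]), 'holes': [array([477.15719868, 118.50260988]), array([494.73930649, 123.3867561 ]), array([509.50781284, 142.18577212])], 'lugpx': (365.44444444444446, 74.70370370370371), 'px': [(329.0, 147.0), (328.8341543513957, 123.30049261083744), (309.8280423280423, 98.56349206349206)]}
lug 0.02 [549.8120079  102.35543468  20.        ] [542.62296594 101.39095097  20.        ]
lug 0.03 [547.67199787 103.20354793  30.        ] [547.73898294 103.4737404   30.        ]
lug 0.04 [545.53198784 104.05166119  40.        ] [552.85499993 105.55652983  40.        ]
ring h [0.49313199 0.13054532 0.06665002]
```

Hole midpoint is (493.3,130.3) at 36.2°. Lug direction is -26.4° at 60.7 mm, which matches the text. I'll move above the ring with a turn of about +21°.

Request:
jog_arm:
  rows:
    - [30, 7, 0, 6, -1]
    - [60, 14, 0, 12, -1]
    - [80, 19, 0, 18, -1]
    - [85, 19.4, -30, 21.3, -1]
    - [85, 19.4, -60, 21.3, -1]
    - [85, 19.4, -80, 21.3, -1]
    - [85, 19.4, -88, 21.3, -1]
    - [85, 19.4, -88, 21.3, -1]

```text
time_s: 5.18
tool_pos: [0.4938, 0.1297, 0.1479]
tcp_rot: [-0.0, 0.951, 0.309, -0.002]
contact_force: [0.9, -0.8, -2.4]
grip_width: 0.0152
gripper_force: 60.1
```

Run:
```python
from h import *
import pickle
s=manip.observe(); print(s['tool_pos'],s['tcp_rot'],s['contact_force'],s['joints'])
b=read_camera('side');a=read_camera('scene');w=read_camera('wrist')
cv2.imwrite('pics/s4.png',np.hstack([cv2.resize(b[200:340,240:400],(480,420),interpolation=2)[:,:400],cv2.resize(a[170:290,290:420],(455,420),interpolation=2)[:,:400]]))
```

```text
[0.49375995 0.12974235 0.14791013] [-4.29587248e-04  9.50912390e-01  3.09455021e-01 -1.74105241e-03] [ 0.87717048 -0.7934423  -2.37959869] [ 2.47967789e-02  4.24316940e-01  1.57394411e+00 -1.88464007e-04
  1.14691403e+00  9.66430145e-01]
```

View pics/s4.png

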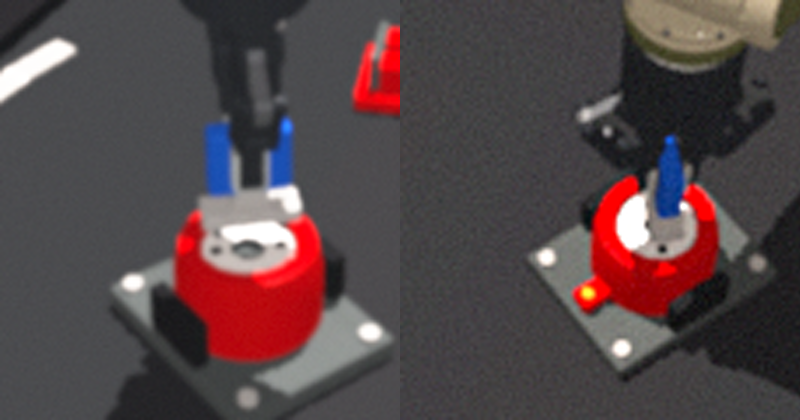

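The views show the spanner upright just above the ring, lined up with the holes, and the lug where it was. I trim and descend gently.

Request:
jog_arm:
  rows:
    - [0.3, 1, -4, 0, -1]
    - [0.3, 1, -8, 0, -1]
    - [0.3, 1, -9.5, 0, -1]
    - [0.3, 1, -10.5, 0, -1]
    - [0.3, 1, -11.5, 0, -1]
    - [0.3, 1, -12, 0, -1]

```text
time_s: 5.83
tool_pos: [0.4944, 0.1321, 0.1373]
tcp_rot: [0.0, 0.951, 0.31, 0.0]
contact_force: [0.4, -0.7, -2.4]
grip_width: 0.0154
gripper_force: 60.1
```

Request:
jog_arm:
  rows:
    - [-0.2, -1, 0, 0, -1]
    - [-0.2, -1, -0.7, 0, -1]
    - [-0.2, -1, -1.4, 0, -1]
    - [-0.2, -1, -1.4, 0, -1]

```text
time_s: 6.17
tool_pos: [0.4942, 0.131, 0.1358]
tcp_rot: [-0.0, 0.951, 0.31, -0.0]
contact_force: [-0.1, 0.1, -3.2]
grip_width: 0.0152
gripper_force: 60.1
```

Request:
jog_arm:
  rows:
    - [0, 0, -0.7, 0, -1]
    - [0, 0, -1.4, 0, -1]
    - [0, 0, -2, 0, -1]
    - [0, 0, -2, 0, -1]

```text
time_s: 6.5
tool_pos: [0.4942, 0.131, 0.1338]
tcp_rot: [-0.0, 0.951, 0.31, -0.0]
contact_force: [-0.2, 0.3, -2.1]
grip_width: 0.0153
gripper_force: 60.1
```

Request:
jog_arm:
  rows:
    - [0, 0, -0.7, 0, -1]
    - [0, 0, -1.4, 0, -1]
    - [0, 0, -2, 0, -1]
    - [0, 0, -2, 0, -1]

```text
time_s: 6.83
tool_pos: [0.4942, 0.131, 0.1318]
tcp_rot: [-0.0, 0.951, 0.31, -0.0]
contact_force: [-0.3, -0.7, -2.3]
grip_width: 0.0152
gripper_force: 60.1
```

Request:
jog_arm:
  rows:
    - [0, 0, -1, -1.5, -1]
    - [0, 0, -1, -3, -1]
    - [0, 0, -1, -4.5, -1]
    - [0, 0, -1, -6, -1]
    - [0, 0, -1, -8, -1]
    - [0, 0, -1, -8, -1]

```text
time_s: 7.33
tool_pos: [0.4946, 0.1306, 0.1309]
tcp_rot: [0.001, 0.97, 0.243, 0.0]
contact_force: [1.5, -3.2, -3.5]
grip_width: 0.0154
gripper_force: 60.0
```

```bash
cat > st.py <<'E'
from h import *
s=manip.observe(); m=np.array(s['moment']); f=np.array(s['contact_force']); t=s['tcp_rot']
print(s['tool_pos'].round(4),'yaw',np.degrees(2*np.arctan2(t[2],t[1])).round(2),'F',f.round(2),'M',m.round(3),s['joints'][5].round(2))
E
python3 st.py
```

```text
[0.4946 0.1306 0.1309] yaw 28.11 F [ 1.45 -3.18 -3.48] M [-0.64  -0.323  0.148] 1.11
```

Pins are engaged: torque is building with a small side load. I yield to the side force and keep turning clockwise.

Request:
jog_arm:
  rows:
    - [0.2, -0.3, 0, -1, -1]
    - [0.3, -0.6, 0, -3, -1]
    - [0.3, -0.6, 0, -5, -1]
    - [0.3, -0.6, 0, -7, -1]
    - [0.3, -0.6, 0, -8, -1]
    - [0.3, -0.6, 0, -8, -1]

```text
time_s: 7.83
tool_pos: [0.4947, 0.1304, 0.1309]
tcp_rot: [0.0, 0.985, 0.175, 0.0]
contact_force: [1.2, -1.8, -3.4]
grip_width: 0.0155
gripper_force: 60.0
```

```bash
python3 st.py
```

```text
[0.4947 0.1304 0.1309] yaw 20.15 F [ 1.24 -1.83 -3.45] M [-0.444 -0.302  0.159] 1.25
```

Request:
jog_arm:
  rows:
    - [0, -0.3, 0, -2, -1]
    - [0, -0.4, 0, -4, -1]
    - [0, -0.4, 0, -6, -1]
    - [0, -0.4, 0, -8, -1]
    - [0, -0.4, 0, -10, -1]
    - [0, -0.4, 0, -12, -1]
    - [0, -0.4, 0, -12, -1]

```text
time_s: 8.42
tool_pos: [0.4947, 0.1301, 0.131]
tcp_rot: [-0.0, 0.997, 0.071, 0.0]
contact_force: [1.7, -0.9, -4.3]
grip_width: 0.0154
gripper_force: 60.0
```

```bash
python3 st.py
```

```text
[0.4947 0.1301 0.131 ] yaw 8.15 F [ 1.65 -0.92 -4.31] M [-0.333 -0.442  0.177] 1.45
```

Request:
jog_arm:
  rows:
    - [0.2, 0, 0, -2, -1]
    - [0.3, 0, 0, -4, -1]
    - [0.3, 0, 0, -6, -1]
    - [0.3, 0, 0, -8, -1]
    - [0.3, 0, 0, -10, -1]
    - [0.3, 0, 0, -10, -1]

```text
time_s: 8.92
tool_pos: [0.4948, 0.1299, 0.1309]
tcp_rot: [0.0, 1.0, -0.016, -0.0]
contact_force: [0.7, -2.4, -3.7]
grip_width: 0.0154
gripper_force: 60.1
```

```bash
python3 st.py
```

```text
[0.4948 0.1299 0.1309] yaw -1.82 F [ 0.73 -2.43 -3.68] M [-0.432 -0.304  0.138] 1.63
```

Request:
jog_arm:
  rows:
    - [0, -0.2, 0, -1, -1]
    - [0, -0.4, 0, -2, -1]
    - [0, -0.4, 0, -3, -1]
    - [0, -0.4, 0, -4, -1]
    - [0, -0.4, 0, -4, -1]

```text
time_s: 9.33
tool_pos: [0.4948, 0.1297, 0.1309]
tcp_rot: [-0.0, 0.999, -0.051, 0.0]
contact_force: [1.5, -1.0, -3.4]
grip_width: 0.015
gripper_force: 60.1
```

```bash
python3 st.py
```

```text
[0.4948 0.1297 0.1309] yaw -5.9 F [ 1.54 -1.02 -3.44] M [-0.164 -0.323  0.164] 1.7
```

Request:
jog_arm:
  rows:
    - [0, 0, 0, -1, -1]
    - [0, 0, 0, -2, -1]
    - [0, 0, 0, -2, -1]

```text
time_s: 9.58
tool_pos: [0.4948, 0.1297, 0.1309]
tcp_rot: [-0.0, 0.998, -0.069, -0.0]
contact_force: [0.9, -0.5, -2.4]
grip_width: 0.0153
gripper_force: 60.1
```

```bash
python3 st.py
```

```text
[0.4948 0.1297 0.1309] yaw -7.92 F [ 0.89 -0.53 -2.45] M [-0.145 -0.296  0.161] 1.73
```

Request:
jog_arm:
  rows:
    - [0, 0, 0, -1, -1]
    - [0, 0, 0, -2, -1]
    - [0, 0, 0, -2, -1]

```text
time_s: 9.83
tool_pos: [0.4948, 0.1296, 0.1309]
tcp_rot: [0.0, 0.996, -0.086, -0.0]
contact_force: [1.1, -0.4, -3.7]
grip_width: 0.0155
gripper_force: 60.1
```

```bash
python3 st.py
```

```text
[0.4948 0.1296 0.1309] yaw -9.92 F [ 1.07 -0.43 -3.72] M [-0.163 -0.257  0.143] 1.77
```

Request:
jog_arm:
  rows:
    - [0, 0, 0, -1, -1]
    - [0, 0, 0, -2, -1]
    - [0, 0, 0, -2, -1]

```text
time_s: 10.08
tool_pos: [0.4948, 0.1296, 0.1309]
tcp_rot: [0.0, 0.995, -0.104, -0.0]
contact_force: [1.0, -1.1, -4.0]
grip_width: 0.0155
gripper_force: 60.1
```

```bash
python3 st.py
```

```text
[0.4948 0.1296 0.1309] yaw -11.92 F [ 0.99 -1.12 -3.97] M [-0.151 -0.265  0.189] 1.8
```

Request:
jog_arm:
  rows:
    - [0, 0, 0, -1, -1]
    - [0, 0, 0, -1.5, -1]
    - [0, 0, 0, -1.5, -1]

```text
time_s: 10.33
tool_pos: [0.4948, 0.1296, 0.1309]
tcp_rot: [0.0, 0.993, -0.116, 0.0]
contact_force: [1.6, -1.1, -3.4]
grip_width: 0.0155
gripper_force: 60.1
```

```bash
python3 st.py
```

```text
[0.4948 0.1296 0.1309] yaw -13.37 F [ 1.6  -1.1  -3.35] M [-0.235 -0.306  0.335] 1.83
```

Request:
jog_arm:
  rows:
    - [0, 0, 0, -1, -1]
    - [0, 0, 0, -1.5, -1]
    - [0, 0, 0, -1.5, -1]

```text
time_s: 10.58
tool_pos: [0.4948, 0.1296, 0.1309]
tcp_rot: [0.0, 0.992, -0.129, 0.0]
contact_force: [2.2, -1.6, -3.3]
grip_width: 0.015
gripper_force: 60.5
```

```bash
python3 st.py
```

```text
[0.4948 0.1296 0.1309] yaw -14.84 F [ 2.21 -1.58 -3.3 ] M [-0.323 -0.349  0.739] 1.85
```

Torque rises steeply to 0.74 N m, so the ring is at its stop. I back off into the play and lift out.

Request:
jog_arm:
  rows:
    - [0, 0, 0, 2, -1]
    - [0, 0, 0, 4, -1]
    - [0, 0, 0, 4.5, -1]
    - [0, 0, 0, 4.5, -1]

```text
time_s: 10.92
tool_pos: [0.4946, 0.1298, 0.1309]
tcp_rot: [-0.0, 0.996, -0.091, -0.0]
contact_force: [-0.1, 0.2, -3.1]
grip_width: 0.0157
gripper_force: 60.2
```

```bash
python3 st.py
```

```text
[0.4946 0.1298 0.1309] yaw -10.4 F [-0.09  0.21 -3.13] M [ 0.037 -0.021 -0.024] 1.78
```

Request:
jog_arm:
  rows:
    - [0, 0, 6, 0, -1]
    - [0, 0, 16, 0, -1]
    - [0, 0, 40, 0, -1]
    - [-20, 0, 75, 6, -1]
    - [-50, -10, 106, 13, -1]
    - [-80, -18, 106, 20, -1]
    - [-86, -18, 106, 25.3, -1]
    - [-86, -18, 106, 25.3, -1]

```text
time_s: 11.58
tool_pos: [0.4072, 0.1116, 0.2381]
tcp_rot: [-0.0, 0.991, 0.131, 0.001]
contact_force: [0.2, 0.1, -2.7]
grip_width: 0.0155
gripper_force: 60.2
```

```bash
python3 st.py
python3 - <<'E'
from ringm import *
import pickle
c=get_calibration('wrist'); im=read_camera('wrist'); cv2.imwrite('pics/w5.png',im); pickle.dump(c,open('w5.pkl','wb'))
o=meas(im,c,(320,123)); print(o); print('lug',onz(c,o['lugpx'],.03,True)*1000)
E
```

```text
[0.4072 0.1116 0.2381] yaw 15.08 F [ 0.15  0.08 -2.69] M [ 0.061 -0.047 -0.017] 1.29
{'ring': array([493.3, 130.2]), 'ax': array([57.4, 57.6]), 'holes': [array([473.49181592, 132.98299832]), array([494.74978015, 123.41522883]), array([513.22477123, 127.49519806])], 'lugpx': (366.6521739130435, 73.26086956521739), 'px': [(310.3618233618233, 144.7321937321937), (329.8341307814992, 121.43540669856459), (331.01724137931035, 97.15229885057471)]}
lug [547.90866259 103.01975737  30.        ]
```

View pics/w5.png

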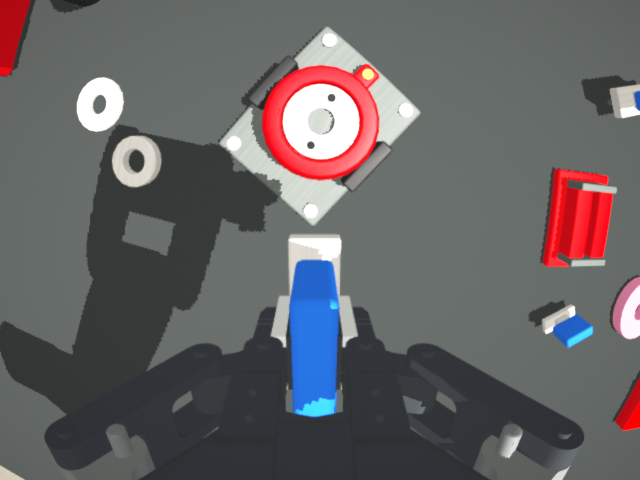

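The ring turned 44° (holes now at (331,97) and (310,145)) and the lug stayed put at (367,74). Now back to the stand.

Request:
jog_arm:
  rows:
    - [5, -35, 0, 0, -1]
    - [12, -75, 0, 0, -1]
    - [18, -110, 0, 0, -1]
    - [25, -150, 0, 0, -1]
    - [35, -185, 0, 0, -1]
    - [48, -220, 0, 0, -1]
    - [62, -250, 0, 0, -1]
    - [75, -278, 0, 0, -1]

```text
time_s: 12.3
tool_pos: [0.4851, -0.169, 0.2364]
tcp_rot: [-0.0, 0.992, 0.128, -0.0]
contact_force: [0.4, -0.3, -1.8]
grip_width: 0.0155
gripper_force: 60.3
```

Request:
jog_arm:
  rows:
    - [7, -12, 0, 0, -1]
    - [7, -12, -30, 0, -1]
    - [7, -12, -60, 0, -1]
    - [7, -12, -90, 0, -1]
    - [7, -12, -110, 0, -1]
    - [7, -12, -110, 0, -1]
    - [7, -12, -110, 0, -1]

```text
time_s: 12.88
tool_pos: [0.4914, -0.1786, 0.1263]
tcp_rot: [-0.001, 0.992, 0.129, -0.001]
contact_force: [0.3, -0.2, -2.4]
grip_width: 0.0153
gripper_force: 60.2
```

```bash
python3 st.py
```

```text
[ 0.4914 -0.1786  0.1263] yaw 14.82 F [ 0.27 -0.22 -2.36] M [-0.046 -0.031  0.014] 0.74
```

Request:
jog_arm:
  rows:
    - [-1.6, -0.2, -8, 0, -1]
    - [-1.6, -0.2, -16, 0, -1]
    - [-1.6, -0.2, -24, 0, -1]
    - [-1.6, -0.2, -30, 0, -1]
    - [-1.6, -0.2, -34, 0, -1]
    - [-1.6, -0.2, -36, 0, -1]
    - [-1.6, -0.2, -36, 0, -1]

```text
time_s: 13.47
tool_pos: [0.4892, -0.1785, 0.0906]
tcp_rot: [-0.0, 0.992, 0.13, -0.0]
contact_force: [0.3, -0.4, -1.7]
grip_width: 0.0155
gripper_force: 60.5
```

```bash
python3 st.py
```

```text
[ 0.4892 -0.1785  0.0906] yaw 14.95 F [ 0.32 -0.42 -1.71] M [ 0.07  -0.012 -0.011] 0.73
```

Request:
jog_arm:
  rows:
    - [0, 0, -0.7, 0, -1]
    - [0, 0, -1.4, 0, -1]
    - [0, 0, -1.8, 0, -1]
    - [0, 0, -1.8, 0, -1]

```text
time_s: 13.8
tool_pos: [0.4893, -0.1786, 0.0892]
tcp_rot: [0.0, 0.991, 0.13, 0.0]
contact_force: [0.3, -0.2, -2.6]
grip_width: 0.0155
gripper_force: 60.5
```

```bash
python3 st.py
```

```text
[ 0.4893 -0.1786  0.0892] yaw 14.96 F [ 0.3  -0.25 -2.65] M [-0.011  0.002 -0.034] 0.73
```

Request:
jog_arm:
  rows:
    - [0, 0, -0.4, 0, -1]
    - [0, 0, -0.8, 0, -1]
    - [0, 0, -0.8, 0, -1]

```text
time_s: 14.05
tool_pos: [0.4893, -0.1786, 0.0888]
tcp_rot: [0.0, 0.991, 0.13, 0.0]
contact_force: [-2.2, 0.3, 4.0]
grip_width: 0.0155
gripper_force: 61.2
```

```bash
python3 st.py
```

```text
[ 0.4893 -0.1786  0.0888] yaw 14.96 F [-2.17  0.35  4.04] M [0.196 0.277 0.022] 0.73
```

Seated at the same height as before (0.0888), with light contact. I open slowly and back up.

Request:
jog_arm:
  rows:
    - [0, 0, 0, 0, -0.5]
    - [0, 0, 0, 0, -0.3]
    - [0, 0, 0, 0, 0]
    - [0, 0, 0, 0, 0]
    - [0, 0, 0, 0, 0]
    - [0, 0, 0, 0, 0]

```text
time_s: 14.55
tool_pos: [0.4892, -0.1786, 0.0883]
tcp_rot: [-0.0, 0.991, 0.13, 0.0]
contact_force: [0.5, -0.3, -0.2]
grip_width: 0.0427
gripper_force: 0.0
```

Request:
jog_arm:
  rows:
    - [0, 0, 20, 0, 0]
    - [0, 0, 50, 0, 0]
    - [0, 0, 85, 0, 0]
    - [0, 0, 127, 0, 0]
    - [-30, -10, 150, 0, 0]
    - [-60, -25, 160, 0, 0]
    - [-79, -32, 167, 0, 0]
    - [-79, -32, 167, 0, 0]

```text
time_s: 15.22
tool_pos: [0.4081, -0.2116, 0.2571]
tcp_rot: [0.001, 0.992, 0.129, 0.001]
contact_force: [0.1, -0.8, 1.4]
grip_width: 0.0428
gripper_force: 0.0
```

```bash
python3 st.py
python3 - <<'E'
from sp import *
c=get_calibration('wrist'); im=read_camera('wrist'); cv2.imwrite('pics/w6.png',im)
print(top(im,c,.102,(250,360,60,200),(85,90,60),(130,255,255)))
E
```

```text
[ 0.4081 -0.2116  0.2571] yaw 14.82 F [ 0.12 -0.8   1.35] M [-0.037 -0.004  0.019] 0.58
(((487.78338623046875, -178.74581909179688), (47.98194122314453, 15.258964538574219), 14.577347755432129), (298.12104857363147, 123.62092007196092))
```

View pics/w6.png

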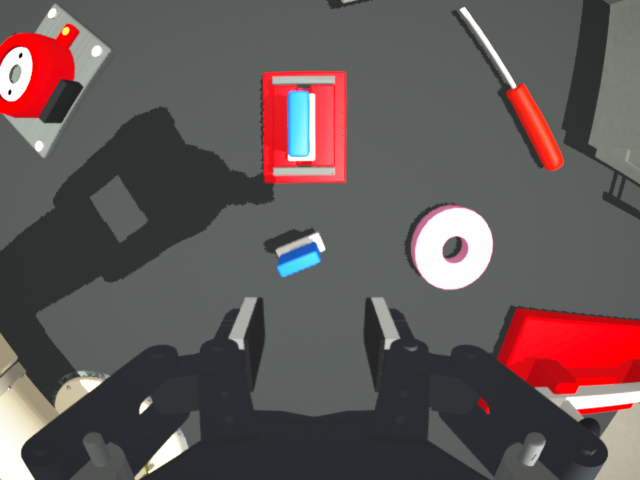

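The spanner stands upright in the stand at (298,124), as at the start, and nothing else has moved. Handing in.

```bash
python3 -c "
from rig import workorder
print(workorder.sign_off())"
```

```text
the job is handed in; nothing more can be done
None
```

The job is handed in: the ring turned 44° clockwise to its stop, peaking at 0.74 N m with no sign of the housing swivelling, and the spanner is back upright in its stand and released, with nothing else seen to move.

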